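# Unclamp the card test socket and hold its sprung hood open at 60 degrees

### The arm

A 6-joint arm with a two-finger parallel gripper is mounted at the origin on a cart in front of the work surface, level with it; the furniture and walls round the work are solid. World frame = base frame: x ahead of the robot, y to its left, z up, the work surface at z = 0. Lengths are in m, angles in rad, forces in N, time in s.
With the tool pointing down it reaches from about 0.35 to 0.775 m from the base axis. Payload 7.3 kg.
Tool frame: the origin (TCP) lies on the mounting face of the last link; the fingertips stand ahead of it and the grasp point (between the pads) lies 159 mm ahead of it (manip.tips_ahead is the z of the fingertips in the tool frame, in m); z points along the fingers, y is the line along which they close (so a half turn about z gives the same grasp; the last joint's range is limited). The gripper opens to 92 mm and grips with 3 to 60 N. Pads are 19 mm wide; open, the fingers measure 130 mm over their backs; the gripper's body (75 mm by 190 mm) begins 47 mm behind the grasp point.
Start: joints at [-1.456, 0.342, 1.524, -0, 1.275, -0.146], TCP at [0.135, -0.507, 0.405] pointing down, gripper open.
Joint ranges: [-2.53, 2.53], [-0.77, 2.02], [0.04, 2.7], [-1, 4.14], [0.28, 2.66], [-3.11, 3.11]. Speed limits (rad/s): [2.57, 2.57, 3.14, 3.14, 3.14, 3.14].

### API

Orientations are given as [roll, pitch, yaw] about the fixed x, y, z axes, in that order (R = Rz(yaw) Ry(pitch) Rx(roll)).
In Python, from station import manip, vision gives the robot as it stands.
- The arm moves only by the tool play_rows, never from a script. Its argument "rows" is text: rows parted by semicolons, each of 7 numbers parted by spaces: the finger opening in mm, from 0 to 91.8, then the shift along the tool's x, y, z in mm, then the turn, a rotation vector about the tool's x, y, z in rad. A call has exactly 5 rows; each row is the pose to reach, as a shift and turn from the pose commanded when the call began, along the tool's axes at that moment; what a row does not reach only later rows make up. A row lasts 1/12 s, in which the tool goes at most 41.7 mm and 7.16 degrees, less where a joint would pass 70% of its speed; a pose out of reach is approached as far as the arm can. A call with a gripper value outside its range is refused whole. The fingers move at their own pace and stop on an object; "force" is the grip in N (left out, the last holds). Time passes only in rows, so rows that repeat a pose let the fingers close, or fill a call up. It gives the time, the measured TCP pose, the force, the opening and the grip force at its end, in the units of the state.
- manip.read_state(): the state, without advancing time (a new reading comes with each control period).
- vision.grab_frame(name): name is "scene" or "top" or "wrist"; returns a dict with "image" (480x640x3 uint8, red, green, blue), "range_z" (480x640 float32, m along the optical axis (not along the pixel's ray), 0 where there is no reading), "intrinsics" (3x3 intrinsics, pixels), "R" (3x3) and "t" (3): a world point X has camera coordinates R X + t. Camera axes: x right, y down, z forward; pixel columns grow to the right and rows downward; lengths in m; the calibration is good to about 2 mm. A picture is of the moment at which its call begins.
- manip.hand_in(): hands the job in; it is judged then, once.
The state is a dict: "clock": time; "q": joint angles; "dq": joint speeds; "effort": joint torques, N m; "tool_pos": TCP position; "tcp_rot": TCP orientation; "force": force on the tool from outside, world axes, zero at the start; "wrist_torque": the same for the moment, N m; "width": finger opening in m; "finger_force": force on a finger pad.
Only numpy, scipy, OpenCV 4.12 (cv2) and the standard library are available. Lean on these libraries where they do the work, as an engineer would, in place of code of your own. Each camera call takes 0.05 s, during which the arm holds its last target. There are 200 camera calls.

### The job

Open the card test socket on the bench so that a colleague can lift the tested card out: first swing the red-gripped clamp lever on its right side all the way up, with the hood still shut, so that its hook lets go of the hood; then take the hood by its black front handle and raise it to 60 degrees from shut. The hood is sprung and snaps shut if let go, so never let it slam, and finish with the gripper still holding it at 60 degrees; leave the lever up and do not disturb the calculator, scanner, stapler and date stamp that lie around.

Things in the scene. Friction and masses are not known exactly. Their poses are not given: they have to be found in the camera images.
- test_socket: Card test socket fixed to the bench: grey and aluminium block 170 mm deep (x) by 180 wide (y), rim 60 mm high, green card inside, clear-window hood. Origin: centre of its underside; x from front (robot's side) to hinge side, y to its left, z up. Here, at the start, mm: lever pivot (-40,-100.5,40), lever grip (-134,-100.5,40), hood hinge (83,0,68), handle (-115,0,69); block's front face x=-87.
- clamp_lever (a joint): Steel clamp lever on the socket's right side, turning about the socket's y. 0 to 0.05 = clamped: red grip points forward, level; a hook lies over a pin on the hood's side and blocks the hood. Grows as the grip swings up, then back; stop at 1.66 rad (95 degrees, arm upright). Hook clear of the pin above 0.6. Stiff (0.15 N m, 1.6 N at the grip): it stays where it is left.
- lever_grip (a point): Middle of the lever's red grip, a bar 48 mm long (lever's x), 16 mm wide (y), 18 mm thick (z), 94 mm from the pivot. Pinch it across the 16 mm, along the socket's y; clamped, it juts 22 to 70 mm out in front of the block with nothing beside it. Fingers pointing down can keep so while the lever turns between them. The point turns with the lever.
- lever_pivot (a point): The lever's hinge point, on its axis (the socket's y).
- hood (a joint): Hood, 150 mm deep, 180 wide, frame 14 mm thick (62 to 76 mm above the bench when shut), about 0.4 kg. 0 = shut; grows as its front rises, free to 1.75 rad; 60 degrees = 1.047. Its spring and weight close it from any angle: about 2 to 4 N of lift at the handle keep it up.
- hood_handle (a point): Grip point of the hood's black handle, a bar jutting 60 mm straight forward from the middle of the hood's front edge, 22 mm wide (y), 16 thick (z); the point is 198 mm from the hinge line, 40 mm before the hood's edge. Its sides stay upright as the hood turns: fingers pinching it along the socket's y can keep pointing down. The point turns with the hood.
- hood_hinge (a point): The hood's hinge point on its axis (the socket's y), at mid width; turns with the hood.
- calculator: Loose light-grey desk calculator lying flat, 139 x 97 x 18 mm; origin: centre of its underside.
- scanner: Loose dark-grey hand-held barcode scanner lying on its side, 159 x 98 x 36 mm; origin: centre of its underside.
- stapler: Loose red and grey desk stapler, 34 x 143 x 53 mm; origin: centre of its underside.
- date_stamp: Loose wooden rubber stamp with a red turned handle, 29 x 52 x 76 mm, standing; origin: centre of its underside.

How it is judged:
On the way, in this order (a step that is already met when the one before it is completed fails the run):
1. the clamp lever is swung all the way up (past 75 degrees) while the hood is still shut (value of joint clamp_lever above 1.31 rad and value of joint hood below 0.08 rad), for 0.2 s.
2. the hood is raised past 30 degrees by the gripper's fingers (value of joint hood above 0.524 rad and contact force between the fingers and hood above 1 N), for 0.2 s.
At the end, for the whole second after the job is handed in: The hood stands still at 60 degrees, within 5.5 degrees either way, held by the gripper's fingers (more than 1 N between fingers and hood) and leaning on none of the loose things; the clamp lever is still up, past 75 degrees (value of joint hood between 0.951 and 1.143 rad and velocity of joint hood between -0.05 and 0.05 rad/s and contact force between the fingers and hood above 1 N and value of joint clamp_lever above 1.31 rad and contact force between hood and calculator below 0.2 N and contact force between hood and scanner below 0.2 N and contact force between hood and stapler below 0.2 N and contact force between hood and date_stamp below 0.2 N); the arm keeps its last pose, push and grip.
It fails at once if the hood slams: it falls faster than 2 rad/s while more than 8 degrees open (velocity of joint hood below -2 rad/s and value of joint hood above 0.14 rad).
It fails at once if the calculator, scanner, stapler or date stamp is shifted by more than 15 mm (distance of any of calculator, scanner, stapler, date_stamp from where it was at the start of the episode above 0.015 m).
It also fails if it takes over 51 s, if anything falls off the work surface, if the arm or the gripper's body presses on something with over 40 N, if the wrist force passes 120 N, or if a joint passes its speed limit or range.

## Working session

There is one attempt and no reset: what is moved stays moved. The work goes in short steps, Python scripts to look and compute and a tool call to move; the robot and the scene stay as the last step left them, time stands still between calls to the robot, and variables do not carry over. Pictures are saved under pics/ and viewed, at most 10 in all, crops included, and the job is handed in when it is done.

Besides the shell and the picture viewer there is one more tool, called after "Emit:" in YAML: its name, and indented under it one key for each argument. play_rows: Moves the arm, as the interface text tells. Its arguments: {"type":"object","properties":{"rows":{"type":"string"},"force":{"type":"number"}},"required":["rows"]}

```bash
mkdir -p pics
python3 - <<'E'
from station import manip, vision
import cv2,numpy as np
for n in("scene","top"):
    f=vision.grab_frame(n); cv2.imwrite(f"pics/{n}0.png",f["image"][:,:,::-1]); np.savez(f"pics/{n}0.npz",**{k:f[k] for k in("range_z","intrinsics","R","t","image")})
s=manip.read_state();print(s, manip.tips_ahead)
E
```

```text
{'clock': 0.1, 'q': array([-1.45600603e+00,  3.42657104e-01,  1.52492298e+00, -1.04942350e-05,
        1.27538908e+00, -1.45995806e-01]), 'dq': array([-0.00082643, -0.00084089, -0.00251528,  0.00038697,  0.00036217,
        0.00061842]), 'effort': array([ 7.50357467e-04, -4.32007062e+01, -2.44693440e+01,  7.18272314e-02,
        5.25852456e-02, -4.95317613e-05]), 'tool_pos': array([ 0.13537463, -0.50712356,  0.40411166]), 'tcp_rot': array([-3.14022933e+00, -1.90322317e-04,  2.60789040e-01]), 'force': array([ 0.51247237,  0.71321731, -0.69141142]), 'wrist_torque': array([ 0.01090368, -0.02768758, -0.00602548]), 'finger_force': 0.0, 'width': 0.0920782222609916} 0.178
```

View pics/top0.png

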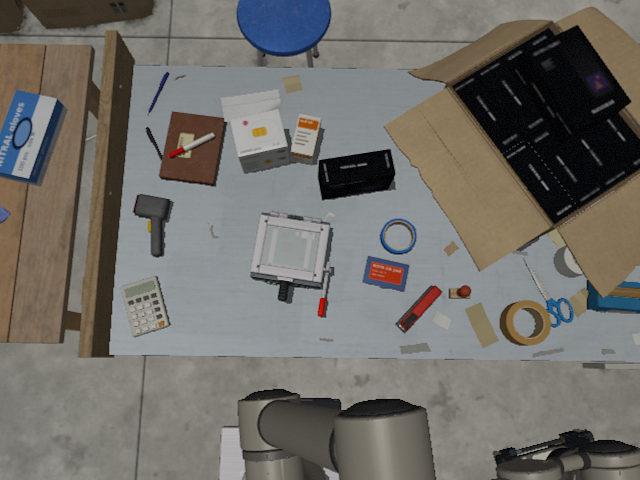

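View pics/scene0.png

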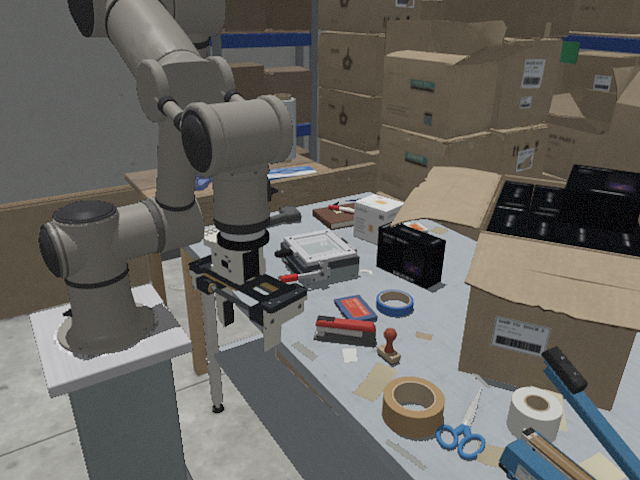

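The top view shows the socket centred near (290,250), the black handle near (286,292) and the red grip near (322,308). The stapler is at (419,308), the stamp at (460,292), the calculator at (146,306) and the scanner at (153,224).

Run:
```python
import cv2,numpy as np
d=np.load("pics/top0.npz");im=d["image"]
c=cv2.resize(im[200:330,235:345],None,fx=6,fy=4.6*6/4.6,interpolation=cv2.INTER_CUBIC)
c=cv2.resize(im[203:328,240:345],None,fx=4.8,fy=4.8,interpolation=cv2.INTER_CUBIC)
cv2.imwrite("pics/crop.png",c[:,:,::-1])
K,R,t,Z=d["intrinsics"],d["R"],d["t"],d["range_z"]
v,u=np.mgrid[0:480,0:640]
P=np.stack([(u-K[0,2])/K[0,0]*Z,(v-K[1,2])/K[1,1]*Z,Z],-1); W=(P-t)@R
np.save("pics/W.npy",W)
print(K[0,0],R.T@-t)
f=im.astype(int)
roi=np.zeros(Z.shape,bool);roi[270:325,265:340]=1
for n,m in(("red",(f[...,0]>120)&(f[...,1]<80)&roi),("blk",(f.max(-1)<70)&roi&(W[...,2]>.04))):
    w=W[m];print(n,m.sum(),np.median(w,0),w.min(0),w.max(0), u[m].min(),u[m].max(),v[m].min(),v[m].max())
    q=w[:,:2]-w[:,:2].mean(0);e=np.linalg.svd(q,full_matrices=0)[2][0];print(e,np.degrees(np.arctan2(e[1],e[0])))
m=(W[...,2]>.066)&(W[...,2]<.09)&(u>240)&(u<340)&(v>200)&(v<300)
pts=W[m][:,:2].astype(np.float32);r=cv2.minAreaRect(pts*1000);print("hood",m.sum(),r,np.median(W[m],0))
```

```text
522.3458787616953 [ 0.32109748 -0.05466065  1.36322241]
red 96 [ 0.44337487 -0.08633758  0.05183801] [ 0.32109748 -0.09394879 -0.002036  ] [ 0.46661748 -0.05466065  1.36322241] 318 324 298 315
[-0.98162216  0.19083484] 168.99849142284867
blk 284 [0.49470991 0.00594557 0.07222639] [ 0.32109748 -0.10617241  0.04028035] [0.53559963 0.05591379 1.36322241] 265 329 271 300
[-0.19419441  0.98096306] 101.19766691285876
hood 4638 ((567.327880859375, -11.199195861816406), (199.20875549316406, 221.46417236328125), 82.74064636230469) [ 0.58661025 -0.0027209   0.0736924 ]
```

View pics/crop.png

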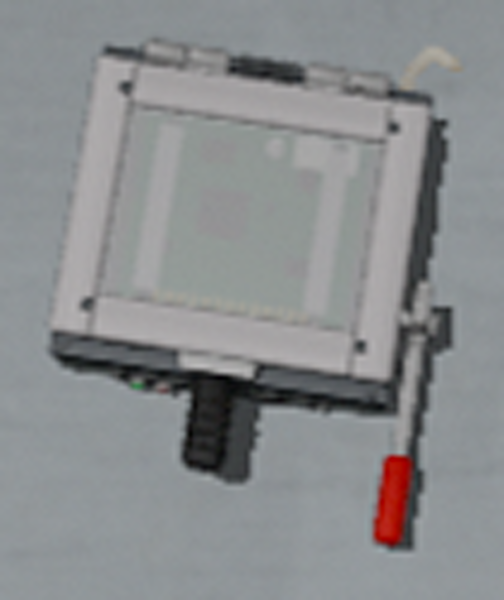

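The crop shows the hood's white frame with corners near (103,55), (432,97), (395,385) and (50,333). The handle runs from (214,380) to (201,468), and the red grip from (397,458) to (388,543).

Run:
```python
import numpy as np
d=np.load("pics/top0.npz");K,R,t=d["intrinsics"],d["R"],d["t"];W=np.load("pics/W.npy")
C=-R.T@t
def g(cx,cy,z):
    u,v=240+(cx+.5)/4.8-.5,203+(cy+.5)/4.8-.5
    r=R.T@np.array([(u-K[0,2])/K[0,0],(v-K[1,2])/K[1,1],1]);return C+r*(z-C[2])/r[2]
P={n:g(*a) for n,a in dict(TL=(103,55,.076),TR=(432,97,.076),BR=(395,385,.076),BL=(50,333,.076),h0=(214,380,.077),h1=(201,468,.077),g0=(397,458,.049),g1=(388,543,.049)).items()}
for n,p in P.items():print(n,p.round(4))
a=lambda p,q:np.degrees(np.arctan2(*(P[p]-P[q])[1::-1]))
print("yaw",a("TL","BL"),a("TR","BR"),a("TL","TR")-90,a("BL","BR")-90,a("h0","h1"),a("g0","g1"))
gm=(P["g0"]+P["g1"])/2
for yd in(-9,-8.5,-8,-9.5):
    y=np.radians(yd);c,s=np.cos(y),np.sin(y);M=np.array([[c,-s],[s,c]])
    hm=(P["h0"]+P["h1"])/2
    print(yd,"origin from handle",hm[:2]-M@[-.118,0],"from grip",gm[:2]-M@[-.134,-.1005], "corners mean",np.mean([P[k] for k in("TL","TR","BL","BR")],0)[:2]-M@[.0,0])
# depth-based grip/handle
f=d["image"].astype(int);v,u=np.mgrid[0:480,0:640]
m=(f[...,0]>120)&(f[...,1]<80)&(abs(W[...,2]-.049)<.012)&(u>310)&(u<330)&(v>290)&(v<320);print(m.sum(),W[m].mean(0))
m=(f.max(-1)<70)&(abs(W[...,2]-.077)<.01)&(v>282)&(v<302)&(u>275)&(u<296);print(m.sum(),W[m].mean(0),W[m].min(0),W[m].max(0))
```

```text
TL [0.6754 0.0695 0.076 ]
TR [ 0.655  -0.1055  0.076 ]
BR [ 0.501  -0.0873  0.076 ]
BL [0.5256 0.092  0.076 ]
h0 [0.5021 0.0063 0.077 ]
h1 [0.4565 0.0119 0.077 ]
g0 [ 0.4662 -0.0894  0.049 ]
g1 [ 0.4218 -0.0851  0.049 ]
yaw -8.563361950486753 -6.724271632177125 -6.635210031007276 -7.807667718043618 -6.967626221106699 -5.50287099489372
-9 origin from handle [ 0.59587835 -0.00939106] from grip [ 0.59204891 -0.0089852 ] corners mean [ 0.58926531 -0.00783533]
-8.5 origin from handle [ 0.59603499 -0.00837331] from grip [ 0.59135998 -0.00769603] corners mean [ 0.58926531 -0.00783533]
-8 origin from handle [ 0.59618275 -0.00735422] from grip [ 0.59065983 -0.00641291] corners mean [ 0.58926531 -0.00783533]
-9.5 origin from handle [ 0.59571282 -0.01040741] from grip [ 0.59272656 -0.01028034] corners mean [ 0.58926531 -0.00783533]
94 [ 0.44430498 -0.0867531   0.05158241]
146 [0.47845859 0.00908009 0.07556595] [ 0.4570011  -0.00302601  0.06985592] [0.50018684 0.02093904 0.08192037]
```

Emit:
play_rows:
  rows: "60 31 -25 0 0 0 0.08; 60 62 -50 0 0 0 0.16; 60 94 -75 0 0 0 0.24; 60 125 -100 0 0 0 0.31; 60 156 -125 0 0 0 0.388"
  force: 15

```text
clock: 0.52
tool_pos: [0.2544, -0.3445, 0.4044]
tcp_rot: [-3.141, 0.0, -0.131]
force: [0.2, -0.7, -0.5]
width: 0.0632
finger_force: 0.0
```

```bash
cat > h.py <<'E'
import sys,numpy as np
from scipy.spatial.transform import Rotation as Ro
from station import manip
yaw=-.127;O=np.array([.590,-.005,0]);M=Ro.from_euler('z',yaw)
def to(p):  # socket-frame grasp point (mm) -> remaining tool shift in mm
    s=manip.read_state();R=Ro.from_euler('xyz',s["tcp_rot"])
    tgt=O+M.apply(np.array(p)/1000)+[0,0,.159]
    print("clk",s["clock"],"pos",s["tool_pos"].round(4),"rot",s["tcp_rot"].round(3),"F",s["force"].round(1),"w",round(s["width"],4),"ff",round(s["finger_force"],1))
    print("grasp in socket",(M.inv().apply(s["tool_pos"]-[0,0,.159]-O)*1000).round(1),"shift",(R.inv().apply(tgt-s["tool_pos"])*1000).round(1))
if len(sys.argv)>3: to([float(a) for a in sys.argv[1:4]])
E
python3 h.py -134 -100.5 140
```

```text
clk 0.5167 pos [ 0.2544 -0.3445  0.4044] rot [-3.141  0.    -0.131] F [ 0.2 -0.7 -0.5] w 0.0632 ff 0.0
grasp in socket [-289.9 -379.3  245.4] shift [ 154.6 -279.4  105.5]
```

Emit:
play_rows:
  rows: "60 16 -28 5 0 0 0; 60 32 -56 10 0 0 0; 60 48 -84 20 0 0 0; 60 64 -112 30 0 0 0; 60 80 -140 40 0 0 0"

```text
clock: 0.93
tool_pos: [0.3515, -0.216, 0.3643]
tcp_rot: [3.141, -0.0, -0.127]
force: [1.0, -0.6, -0.1]
width: 0.0604
finger_force: 0.0
```

Emit:
play_rows:
  rows: "60 16 -28 12 0 0 0; 60 32 -56 25 0 0 0; 60 48 -84 38 0 0 0; 60 64 -112 50 0 0 0; 60 75 -136 65 0 0 0"

```text
clock: 1.35
tool_pos: [0.4438, -0.0905, 0.2993]
tcp_rot: [3.141, -0.001, -0.127]
force: [0.6, -0.0, 0.1]
width: 0.0602
finger_force: 0.0
```

Emit:
play_rows:
  rows: "60 0 0 0 0 0 0; 60 0 0 0 0 0 0; 60 0 0 0 0 0 0; 60 0 0 0 0 0 0; 60 0 0 0 0 0 0"

```text
clock: 1.77
tool_pos: [0.4424, -0.0931, 0.3003]
tcp_rot: [3.141, -0.001, -0.129]
force: [-0.7, 0.6, 0.1]
width: 0.06
finger_force: 0.0
```

```bash
python3 h.py -134 -100.5 42
python3 - <<'E'
from station import vision
import cv2
f=vision.grab_frame("wrist");cv2.imwrite("pics/w1.png",f["image"][:,:,::-1])
E
```

```text
clk 1.7667 pos [ 0.4424 -0.0931  0.3003] rot [ 3.141e+00 -1.000e-03 -1.290e-01] F [-0.7  0.6  0.1] w 0.06 ff 0.0
grasp in socket [-135.3 -106.1  141.3] shift [ 1.1 -5.6 99.3]
```

View pics/w1.png

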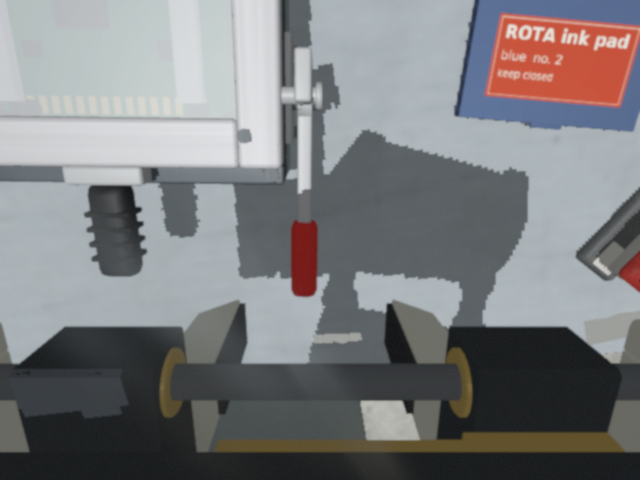

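The wrist view shows the red grip from (304,222) to (304,296), parallel to the image columns, so the yaw fits. The handle is at (117,230).

Run:
```python
from station import vision
import numpy as np
from h import M,O
f=vision.grab_frame("wrist");K,R,t,Z=f["intrinsics"],f["R"],f["t"],f["range_z"]
for n,u,v,z in(("g0",304,222,.049),("g1",304,296,.049),("gl",292,258,.049),("gr",317,258,.049),("h1",121,275,.077),("h0",110,187,.077),("corner",285,170,.076)):
    r=R.T@[(u-K[0,2])/K[0,0],(v-K[1,2])/K[1,1],1];C=-R.T@t;p=C+r*(z-C[2])/r[2]
    d=Z[v,u];q=C+r*d
    print(n,p.round(4),(M.inv().apply(p-O)*1000).round(1),"depth z",q[2].round(4))
```

```text
g0 [ 0.47   -0.0889  0.049 ] [-108.4  -98.4   49. ] depth z 0.0478
g1 [ 0.4236 -0.0825  0.049 ] [-155.3  -97.9   49. ] depth z 0.0521
gl [ 0.449  -0.0787  0.049 ] [-130.5  -91.    49. ] depth z 0.0511
gr [ 0.4471 -0.0936  0.049 ] [-130.5 -106.    49. ] depth z 0.0465
h1 [0.4604 0.0103 0.077 ] [-130.5   -1.2   77. ] depth z 0.0739
h0 [0.5068 0.003  0.077 ] [-83.5  -2.6  77. ] depth z 0.0747
corner [ 0.5038 -0.0848  0.076 ] [-75.4 -90.1  76. ] depth z 0.0517
```

Emit:
play_rows:
  rows: "60 3 -7 0 0 0 0; 60 3 -7 30 0 0 0; 60 3 -7 55 0 0 0; 60 3 -7 80 0 0 0; 60 3 -7 98 0 0 0"

```text
clock: 2.28
tool_pos: [0.4463, -0.0853, 0.2002]
tcp_rot: [-3.141, 0.001, -0.128]
force: [0.7, -0.3, -0.5]
width: 0.06
finger_force: 0.0
```

Emit:
play_rows:
  rows: "30 0 0 0 0 0 0; 5 0 0 0 0 0 0; 5 0 0 0 0 0 0; 5 0 0 0 0 0 0; 5 0 0 0 0 0 0"
  force: 10

```text
clock: 2.7
tool_pos: [0.447, -0.0857, 0.2029]
tcp_rot: [3.141, -0.003, -0.127]
force: [0.9, 0.3, 0.4]
width: 0.0312
finger_force: 0.0
```

Emit:
play_rows:
  rows: "5 0 0 0 0 0 0; 5 0 0 0 0 0 0; 5 0 0 0 0 0 0; 5 0 0 0 0 0 0; 5 0 0 0 0 0 0"

```text
clock: 3.12
tool_pos: [0.4466, -0.0862, 0.2021]
tcp_rot: [3.14, -0.001, -0.127]
force: [-2.2, -5.1, 0.9]
width: 0.0163
finger_force: 10.0
```

```bash
python3 h.py -132 -100 43
```

```text
clk 3.1167 pos [ 0.4466 -0.0862  0.2021] rot [ 3.14e+00 -1.00e-03 -1.27e-01] F [-2.2 -5.1  0.9] w 0.0163 ff 10.0
grasp in socket [-132.   -98.7   43.1] shift [-0.   1.3  0.1]
```

Emit:
play_rows:
  rows: "5 1.7 1 -14.6 0 0 0; 5 5.6 1 -28.8 0 0 0; 5 11.8 1 -42.1 0 0 0; 5 20 1 -54.3 0 0 0; 5 30.1 1 -65 0 0 0"

```text
clock: 3.53
tool_pos: [0.4755, -0.0905, 0.2671]
tcp_rot: [3.141, 0.003, -0.127]
force: [-1.6, -2.8, -4.0]
width: 0.016
finger_force: 10.0
```

Emit:
play_rows:
  rows: "5 11.6 0 -9 0 0 0; 5 24.5 0 -16.1 0 0 0; 5 38.4 0 -20.9 0 0 0; 5 52.9 0 -23.5 0 0 0; 5 67.6 0 -23.8 0 0 0"

```text
clock: 3.95
tool_pos: [0.5432, -0.0997, 0.2911]
tcp_rot: [3.14, 0.002, -0.127]
force: [-4.3, -5.6, 0.8]
width: 0.0158
finger_force: 10.0
```

Emit:
play_rows:
  rows: "5 0 0 0 0 0 0; 5 0 0 0 0 0 0; 5 0 0 0 0 0 0; 5 0 0 0 0 0 0; 5 0 0 0 0 0 0"

```text
clock: 4.37
tool_pos: [0.5435, -0.0997, 0.2911]
tcp_rot: [3.14, -0.004, -0.127]
force: [2.8, -5.4, 0.1]
width: 0.0161
finger_force: 10.0
```

```bash
python3 h.py -37 -100 135
python3 - <<'E'
from station import vision
import cv2,numpy as np
a=vision.grab_frame("scene")["image"][190:330,200:400]
b=vision.grab_frame("wrist")["image"]
cv2.imwrite("pics/s2.png",np.hstack([cv2.resize(a,(400,280)),cv2.resize(b,(373,280))])[:,:,::-1])
E
```

```text
clk 4.3667 pos [ 0.5435 -0.0997  0.2911] rot [ 3.14  -0.004 -0.127] F [ 2.8 -5.4  0.1] w 0.0161 ff 10.0
grasp in socket [-34.2 -99.9 132.1] shift [-2.8  0.1 -2.9]
```

View pics/s2.png

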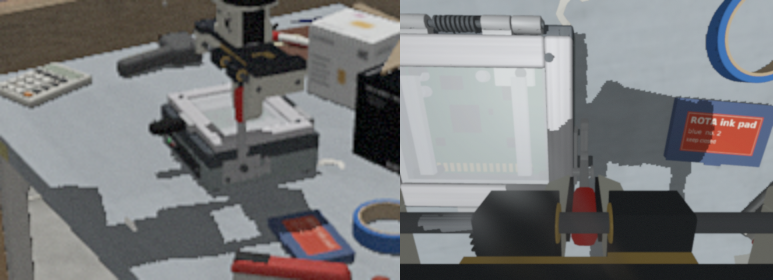

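The pictures show the lever upright, with the red grip between the fingers, and the hood still shut. Next I release the grip and go up.

Emit:
play_rows:
  rows: "50 0 0 0 0 0 0; 50 0 0 0 0 0 0; 50 0 0 0 0 0 0; 50 0 0 0 0 0 0; 50 0 0 0 0 0 0"

```text
clock: 4.88
tool_pos: [0.5431, -0.0987, 0.2904]
tcp_rot: [-3.141, 0.0, -0.127]
force: [0.4, 0.5, 0.3]
width: 0.0447
finger_force: 0.0
```

Emit:
play_rows:
  rows: "60 0 0 -15 0 0 0; 60 0 0 -35 0 0 0; 60 0 0 -55 0 0 0; 60 0 0 -75 0 0 0; 60 0 0 -75 0 0 0"

```text
clock: 5.3
tool_pos: [0.544, -0.099, 0.3695]
tcp_rot: [3.14, -0.007, -0.127]
force: [0.5, -0.8, -0.6]
width: 0.0599
finger_force: 0.0
```

Emit:
play_rows:
  rows: "60 -20 -25 0 0 0 0; 60 -40 -50 0 0 0 0; 60 -60 -75 0 0 0 0; 60 -80 -99 0 0 0 0; 60 -80 -99 0 0 0 0"

```text
clock: 5.72
tool_pos: [0.4736, 0.0129, 0.3648]
tcp_rot: [-3.14, 0.004, -0.124]
force: [-0.7, 1.0, 0.1]
width: 0.0597
finger_force: 0.0
```

```bash
python3 h.py -114 -1 70
python3 - <<'E'
from station import vision
import cv2,numpy as np
b=vision.grab_frame("wrist")["image"]
a=vision.grab_frame("scene")["image"][190:330,200:400]
cv2.imwrite("pics/w3.png",np.hstack([cv2.resize(a,(400,280)),cv2.resize(b,(373,280))])[:,:,::-1])
E
```

```text
clk 5.7167 pos [0.4736 0.0129 0.3648] rot [-3.14   0.004 -0.124] F [-0.7  1.   0.1] w 0.0597 ff 0.0
grasp in socket [-117.8    3.   205.8] shift [  4.3   4.2 135.7]
```

View pics/w3.png

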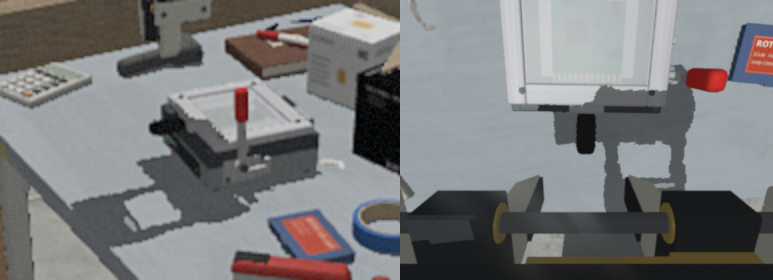

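The lever stands upright and the hood is shut. The handle lies between the finger lines, so I go down in two calls.

Emit:
play_rows:
  rows: "60 0 0 20 0 0 0; 60 0 0 50 0 0 0; 60 0 0 80 0 0 0; 60 0 0 90 0 0 0; 60 0 0 90 0 0 0"

```text
clock: 6.23
tool_pos: [0.4762, 0.0085, 0.2725]
tcp_rot: [3.141, 0.006, -0.128]
force: [0.2, 0.3, 0.5]
width: 0.0599
finger_force: 0.0
```

```bash
python3 h.py -114 -1 69
```

```text
clk 6.2333 pos [0.4762 0.0085 0.2725] rot [ 3.141  0.006 -0.128] F [0.2 0.3 0.5] w 0.0599 ff 0.0
grasp in socket [-114.6   -1.1  113.5] shift [ 0.8 -0.1 44.5]
```

Emit:
play_rows:
  rows: "60 0 0 20 0 0 0; 60 0 0 45 0 0 0; 50 0 0 45 0 0 0; 30 0 0 45 0 0 0; 10 0 0 45 0 0 0"
  force: 30

```text
clock: 6.65
tool_pos: [0.4773, 0.0089, 0.2317]
tcp_rot: [3.141, -0.002, -0.128]
force: [0.6, -0.3, 0.6]
width: 0.0444
finger_force: 0.0
```

Emit:
play_rows:
  rows: "10 0 0 0 0 0 0; 10 0 0 0 0 0 0; 10 0 0 0 0 0 0; 10 0 0 0 0 0 0; 10 0 0 0 0 0 0"

```text
clock: 7.07
tool_pos: [0.4769, 0.0102, 0.2313]
tcp_rot: [-3.14, -0.002, -0.128]
force: [1.7, 6.9, 0.9]
width: 0.0214
finger_force: 30.0
```

```bash
python3 h.py -114 -1 69; python3 -c "
import numpy as np
r=lambda a:(1000*np.array(a)).round(1)
# start angle from geometry; hinge(83,68), grasp at (-114.5,69)
v=np.array([-197.5,1.]);rows=[]
for k in range(1,21):
    a=1.047*k/20;p=np.array([v[0]*np.cos(a)+v[1]*np.sin(a),-v[0]*np.sin(a)+v[1]*np.cos(a)])-v;rows.append((p[0],-p[1]))
rows=np.array(rows);b=np.zeros(2)
for i in range(4):
    print((rows[5*i:5*i+5]-b).round(1).tolist());b=rows[5*i+4]
"
```

```text
clk 7.0667 pos [0.4769 0.0102 0.2313] rot [-3.14e+00 -2.00e-03 -1.28e-01] F [1.7 6.9 0.9] w 0.0214 ff 30.0
grasp in socket [-114.2    0.7   72.3] shift [0.1 1.7 3.3]
[[0.3, -10.3], [1.2, -20.6], [2.6, -30.9], [4.5, -41.0], [7.0, -51.1]]
[[3.0, -9.9], [6.5, -19.6], [10.5, -29.2], [15.0, -38.5], [20.0, -47.5]]
[[5.4, -8.8], [11.3, -17.3], [17.7, -25.4], [24.4, -33.3], [31.6, -40.7]]
[[7.5, -7.1], [15.4, -13.8], [23.7, -20.0], [32.2, -25.8], [41.0, -31.2]]
```

Emit:
play_rows:
  rows: "10 0.3 -1 -10.3 0 0 0; 10 1.2 -2 -20.6 0 0 0; 10 2.6 -2 -30.9 0 0 0; 10 4.5 -2 -41 0 0 0; 10 7 -2 -51.1 0 0 0"

```text
clock: 7.48
tool_pos: [0.4837, 0.0099, 0.2821]
tcp_rot: [3.14, 0.0, -0.128]
force: [3.3, -3.9, -6.2]
width: 0.0216
finger_force: 30.0
```

Emit:
play_rows:
  rows: "10 3 0 -9.9 0 0 0; 10 6.5 0 -19.6 0 0 0; 10 10.5 0 -29.2 0 0 0; 10 15 0 -38.5 0 0 0; 10 20 0 -47.5 0 0 0"

```text
clock: 7.9
tool_pos: [0.503, 0.0073, 0.3291]
tcp_rot: [3.14, 0.002, -0.128]
force: [-0.5, -5.3, -4.3]
width: 0.0214
finger_force: 30.0
```

```bash
python3 h.py -87 0 169;  python3 - <<'E'
from station import vision
import cv2,numpy as np
a=vision.grab_frame("scene")["image"][150:330,180:400]
cv2.imwrite("pics/w4.png",cv2.resize(a,(660,540))[:,:,::-1])
E
```

```text
clk 7.9 pos [0.503  0.0073 0.3291] rot [ 3.14e+00  2.00e-03 -1.28e-01] F [-0.5 -5.3 -4.3] w 0.0214 ff 30.0
grasp in socket [-87.8   1.2 170.1] shift [0.8 1.2 1.1]
```

View pics/w4.png

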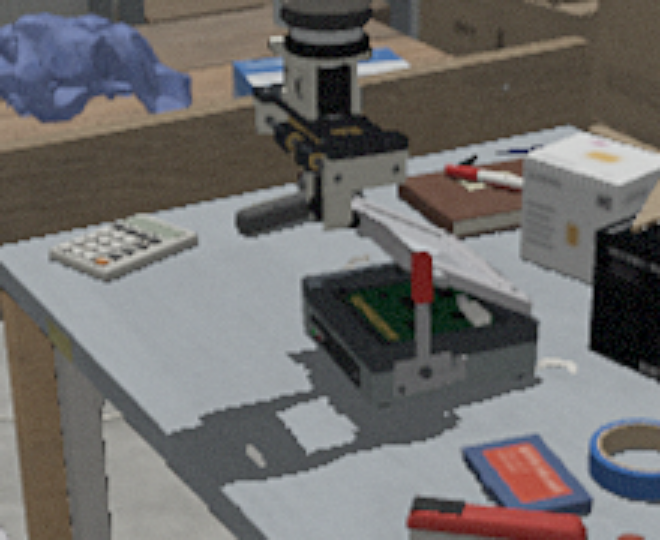

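The hood is at about 30 degrees, held by the gripper, and the lever is still up. I carry on to 60 degrees.

Emit:
play_rows:
  rows: "10 5.4 0 -8.8 0 0 0; 10 11.3 0 -17.3 0 0 0; 10 17.7 0 -25.4 0 0 0; 10 24.4 0 -33.3 0 0 0; 10 31.6 0 -40.7 0 0 0"

```text
clock: 8.37
tool_pos: [0.534, 0.0031, 0.3695]
tcp_rot: [3.139, 0.005, -0.128]
force: [-3.7, -5.8, -3.7]
width: 0.022
finger_force: 30.0
```

Emit:
play_rows:
  rows: "10 7.5 0 -7.1 0 0 0; 10 15.4 0 -13.8 0 0 0; 10 23.7 0 -20 0 0 0; 10 32.2 0 -25.8 0 0 0; 10 41 0 -31.2 0 0 0"

```text
clock: 8.78
tool_pos: [0.5746, -0.0024, 0.4009]
tcp_rot: [3.138, 0.005, -0.128]
force: [-5.4, -7.9, -2.0]
width: 0.0219
finger_force: 30.0
```

Emit:
play_rows:
  rows: "10 0 0 0 0 0 0; 10 0 0 0 0 0 0; 10 0 0 0 0 0 0; 10 0 0 0 0 0 0; 10 0 0 0 0 0 0"

```text
clock: 9.2
tool_pos: [0.5748, -0.0025, 0.4012]
tcp_rot: [3.138, 0.002, -0.128]
force: [-4.4, -7.1, 1.2]
width: 0.0219
finger_force: 30.0
```

```bash
python3 h.py -16 0 239;  python3 - <<'E'
from station import vision
import cv2,numpy as np
from h import M,O
f=vision.grab_frame("scene");a=f["image"][150:330,180:400]
cv2.imwrite("pics/w5.png",cv2.resize(a,(660,540))[:,:,::-1])
# hood plane from depth: points above the block near the hood, bright
K,R,t,Z=f["intrinsics"],f["R"],f["t"],f["range_z"]
v,u=np.mgrid[0:480,0:640]
P=np.stack([(u-K[0,2])/K[0,0]*Z,(v-K[1,2])/K[1,1]*Z,Z],-1);W=M.inv().apply(((P-t)@R-O).reshape(-1,3))*1000
m=(abs(W[:,1])<92)&(W[:,0]>-10)&(W[:,0]<85)&(W[:,2]>85)&(W[:,2]<225)&(Z.ravel()>0)
w=W[m];a=np.degrees(np.arctan2(w[:,2]-68,83-w[:,0]));print(m.sum(),np.percentile(a,[10,25,50,75,90]))
# right edge of frame
e=w[w[:,1]<-70];A=np.polyfit(e[:,2],e[:,0],1);print(len(e),"slope angle",np.degrees(np.arctan2(1,-A[0])))
E
```

```text
clk 9.2 pos [ 0.5748 -0.0025  0.4012] rot [ 3.138e+00  2.000e-03 -1.280e-01] F [-4.4 -7.1  1.2] w 0.0219 ff 30.0
grasp in socket [-15.4   0.5 242.2] shift [-0.6  0.5  3.2]
755 [52.51433238 55.90362965 57.15508905 59.3148801  60.76841396]
238 slope angle 58.103788042453345
```

View pics/w5.png

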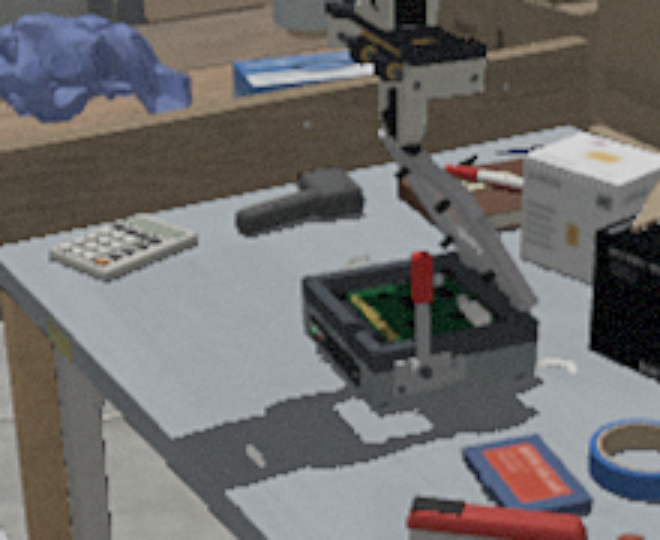

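The hood stands at about 60 degrees in the gripper. The chord the handle travelled gives 59.7 to 60.4 degrees, and the depth data gives about 58. The lever is upright.

```bash
python3 -c "
from station import manip
print(manip.hand_in())"
```

```text
the job is handed in; nothing more can be done
None
```

The job is handed in: the clamp lever was swung up with the hood still shut, and the gripper now holds the hood at about 60 degrees (measured 58–60), with the loose things not touched; the hand-in call returned no verdict.

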